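# Start the oil cap's thread on the press's hydraulic tank

### The arm

A 6-joint arm with a two-finger parallel gripper is mounted at the origin on the work surface. World frame = base frame: x ahead of the robot, y to its left, z up, the work surface at z = 0. Lengths are in m, angles in rad, forces in N, time in s.
With the tool pointing down it reaches from about 0.3 to 0.85 m from the base axis. Payload 5.4 kg.
Tool frame: the origin (TCP) lies midway between the tips of the shut fingers; the grasp point (between the pads) lies 19 mm behind it (manip.grip_depth is the distance from the TCP to the grasp point, in m); z points along the fingers, y is the direction in which the jaws open and shut (so a half turn about z gives the same grasp; the last joint's range is limited). The gripper opens to 85 mm and grips with 20 to 120 N. Pads are 22 mm wide; open, the fingers measure 114 mm over their backs; the gripper's body (76 mm by 85 mm) begins 54 mm behind the grasp point. The pads swing forward as they close: fully open they stand 13 mm farther back than shut.
Start: joints at [1.002, 0.158, 1.597, -0, 1.386, -0.21], TCP at [0.202, 0.538, 0.205] pointing down, gripper open.
Joint ranges: [-2.91, 2.91], [-0.94, 2.29], [0.18, 2.7], [-1.29, 4.43], [0.17, 2.64], [-3, 3]. Speed limits (rad/s): [2.57, 2.57, 3.14, 3.14, 3.14, 3.14].

### API

Orientations are given as a unit quaternion [x, y, z, w].
In Python, from cell import manip gives the robot as it stands. Calls block until the motion is done:
- manip.move_to(position, orientation): joint-space move of the TCP to a pose.
- manip.line_to(position, attitude=None, max_speed=0.15): straight line of the TCP; attitude=None keeps the orientation; max_speed is the mean speed in m/s.
- manip.goto_joints(angles): joint-space move.
- manip.gripper_to(opening, effort=None): finger opening in m; effort is the grip in N (None keeps the last); returns when the fingers have stopped.
- manip.hold(seconds).
- manip.solve_ik(position, orientation): joint angles nearest the present ones, or None.
- manip.sense(): the state.
- manip.grab_frame(name): name is "side" or "top" or "wrist"; returns the picture (400x640x3 uint8, red, green, blue); there is no depth.
- manip.camera_params(name): a dict with "fx", "fy", "cx", "cy" (pixels), "T" (4x4, takes a point from camera to world coordinates). Camera axes: x right, y down, z forward; pixel columns grow to the right and rows downward; lengths in m; the calibration is good to about 2 mm. A picture is of the moment at which its call begins: read the wrist's pose just before it. camera_params takes no time and is no camera call; for the wrist camera it gives the pose at the moment of the call.
A pose or a line that the arm cannot do raises manip.PlanningError and nothing moves.
- manip.close_job(): hands the job in, once; it reports no verdict.
The state is a dict: "time_s": time; "joints": joint angles; "qd": joint speeds; "tau": joint torques, N m; "eef_pos": TCP position; "orientation": TCP orientation; "ft_force": force on the tool from outside, world axes, zero at the start; "moment": the same for the moment, N m; "width": finger opening in m.
Only numpy, scipy, OpenCV 4.12 (cv2) and the standard library are available. Lean on these libraries where they do the work, as an engineer would, in place of code of your own. Each camera call takes 0.05 s, during which the arm holds its last target. There are 200 camera calls.

### The job

The black wing cap has been set down loosely on the filler neck of the white hydraulic tank, with its thread not yet started. Without lifting it off, turn it backward (anticlockwise seen from above) until it drops a step into the neck, then turn it forward (clockwise) to its stop, and let go of it.

Things in the scene. Friction and masses are not known exactly. Their poses are not given: they have to be found in the camera images.
- cap: Black plastic oil cap, 0.12-0.2 kg, loose, resting on the neck. Origin on its axis, z up, at the underside of two ears (4 mm thick, 14.5 mm wide) that reach 39 mm out at +x and -x. Round body 60 mm across, up to z=18 mm; spigot 52 mm across, 16 mm down into the neck, 2 mm play. Alike after half a turn. At the start its x is 40 to 70 deg clockwise of tank x, its origin 143 to 144 mm high.
- bar (a point): Middle of the cap's wing bar, on its axis 32 mm above its origin: axes as the cap's. The bar is 48 mm long (x, in line with the ears), 12 mm thick (y), from 18 to 46 mm above the cap's origin. Pinch it across the 12 mm. Held loosely or let go, the cap drops by its own weight; held, it can be lowered with the hand. No pressing needed.
- tank: White hydraulic tank, fixed, 200 x 150 x 110 mm high, a blue motor on its far end (+x). Origin on the upright axis of its filler neck (aluminium, 92 mm across), at table level, z up. Two lips reach inward to 33 mm from the axis, parted by 42 deg gaps at tank +x and -x: ears fall through within 9 deg of a gap's middle. The grey tank with a tight round cap and the small spare cap are bystanders.
- neck (a point): On the neck's axis, 146 mm above the table, axes as the tank's. Turned anticlockwise the cap climbs 0.05 mm/deg; with cap x along tank x its origin is here, then drops 11 mm. A tooth at the gap stops it about 10 deg past the middle. Then clockwise the ears run under the lips (3 mm play), sinking 0.05 mm/deg, to a stop 62 to 65 deg from the gap, origin 14 mm below this.
Not all that is in view belongs to the job. What is shaped like the cap but blue is not meant.

How it is judged:
On the way:
1. the cap is turned backward until its ears stand in the gaps, and has dropped into the neck (angle between the x axis of cap and the x axis of tank, either way round below 0.3 rad and z of cap in the frame of tank below 0.1385 m), for 0.1 s.
At the end, for the whole second after the job is handed in: The cap sits in the neck, its ears under the lips, turned clockwise at least 46 degrees from the gaps (the stop is at 62 to 65), its origin below 137.5 mm, within 10 mm of the neck's axis, upright within 10 degrees and at rest (angle between the x axis of cap and the x axis of tank, either way round above 0.8 rad and z of cap in the frame of tank below 0.1375 m and horizontal distance between cap and tank below 0.01 m and angle between cap's own z axis and vertical below 0.17 rad and linear speed of cap below 0.02 m/s); the robot touches nothing.
It fails at once if the cap is lifted off the neck (its origin raised above 165 mm) (z of cap in the frame of tank above 0.165 m).
It also fails if it takes over 32 s, if anything falls off the work surface, if the arm or the gripper's body presses on something with over 40 N, if the wrist force passes 120 N, or if a joint passes its speed limit or range.

## Working session

There is one attempt and no reset: what is moved stays moved. The work goes in short steps, each a Python script; the robot and the scene stay as the last script left them, time stands still between calls to the robot, and variables do not carry over. Pictures are saved under pics/ and viewed, about 8 in all and at most 12, crops included, and the job is handed in when it is done.

```bash
mkdir -p pics; ls; python3 - <<'E'
from cell import manip
import cv2,numpy as np
np.set_printoptions(precision=4,suppress=True)
for n in ("top","side"):
    im=manip.grab_frame(n); cv2.imwrite(f"pics/{n}0.png",im[:,:,::-1])
    c=manip.camera_params(n); print(n,c["fx"],c["fy"],c["cx"],c["cy"]); print(c["T"])
s=manip.sense(); print(s["time_s"],s["orientation"],s["width"],manip.grip_depth)
E
```

```text
pics
top 462.0447618082006 462.0447618082006 324.45212202138214 194.2298321028739
[[-0.0177 -0.9835  0.1802  0.2853]
 [-0.9993  0.0233  0.029  -0.0724]
 [-0.0327 -0.1795 -0.9832  1.0505]
 [ 0.      0.      0.      1.    ]]
side 498.732541357818 498.732541357818 319.60542649202904 193.31493425611933
[[ 0.7678 -0.4385  0.4672  0.0316]
 [-0.6406 -0.5412  0.5447 -0.5778]
 [ 0.014  -0.7175 -0.6965  0.7753]
 [ 0.      0.      0.      1.    ]]
0.1 [ 0.1785  0.9839 -0.0008 -0.0003] 0.0852155854423437 0.0187
```

View pics/top0.png

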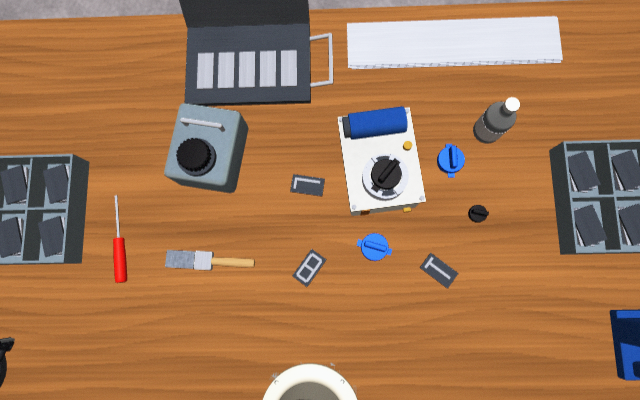

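View pics/side0.png

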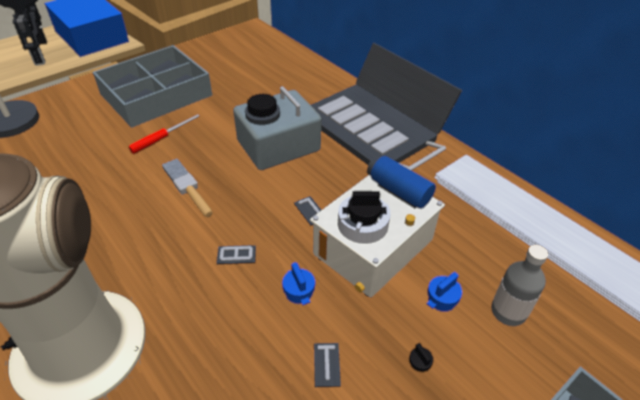

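The top view shows the black cap on the white tank's neck at about (385,176), with the motor on the far side at (378,122). The side view shows it at about (365,212). The blue caps are decoys. Next I'll triangulate roughly and move in with the wrist camera.

```bash
cat > h.py <<'E'
from cell import manip
import cv2,numpy as np
from scipy.spatial.transform import Rotation as R
np.set_printoptions(precision=4,suppress=True)
def onplane(c,px,z):
    d=c["T"][:3,:3]@np.array([(px[0]-c["cx"])/c["fx"],(px[1]-c["cy"])/c["fy"],1]); o=c["T"][:3,3]
    return o+d*(z-o[2])/d[2]
def proj(c,p):
    q=np.linalg.inv(c["T"])@np.append(p,1); return np.array([c["fx"]*q[0]/q[2]+c["cx"],c["fy"]*q[1]/q[2]+c["cy"]])
def down(yaw): # tool z down, tool y (jaw) direction at world angle yaw+90deg; tool x at yaw
    x=np.array([np.cos(yaw),np.sin(yaw),0]); z=np.array([0,0,-1.]); return R.from_matrix(np.c_[x,np.cross(z,x),z]).as_quat()
E
python3 - <<'E'
from h import *
t=manip.camera_params("top"); s=manip.camera_params("side"); w=manip.camera_params("wrist")
print(onplane(t,(384.5,177.5),.15), onplane(s,(364,217),.15))
# tank top corners at z=.11 
for p in [(338,115),(350,213),(424,203),(411,107)]: print(p,onplane(t,p,.11))
st=manip.sense(); T=np.eye(4); T[:3,:3]=R.from_quat(st["orientation"]).as_matrix(); T[:3,3]=st["eef_pos"]
print("cam in tcp\n",np.linalg.inv(T)@w["T"],w["fx"],w["cx"],w["cy"]); print(T)
E
```

```text
[ 0.4812 -0.1657  0.15  ] [ 0.4729 -0.1817  0.15  ]
(338, 115) [ 0.6289 -0.0766  0.11  ]
(350, 213) [ 0.4172 -0.0964  0.11  ]
(424, 203) [ 0.4345 -0.2483  0.11  ]
(411, 107) [ 0.6421 -0.2324  0.11  ]
cam in tcp
 [[-0.0003 -0.9543 -0.2987  0.0768]
 [ 1.     -0.0004  0.0003  0.0007]
 [-0.0004 -0.2987  0.9543 -0.1689]
 [ 0.      0.      0.      1.    ]] 275.7720934938338 321.72475804764156 202.00844112971532
[[-0.9363  0.3512 -0.0009  0.2016]
 [ 0.3512  0.9363 -0.0015  0.5379]
 [ 0.0004 -0.0017 -1.      0.2045]
 [ 0.      0.      0.      1.    ]]
```

```bash
python3 - <<'E'
from h import *
p=np.array([.478,-.168,.29])
for d in (-180,0):
  for a in (-58,-20,10,18):
    q=manip.solve_ik(p,down(np.radians(a+d))); print(d,a,q)
t0=manip.sense()["time_s"]
best=down(np.radians(-55-180)) 
q1=manip.solve_ik(p,down(np.radians(-55))); q2=manip.solve_ik(p,best)
q=min([k for k in (q1,q2) if k is not None],key=lambda k:abs(k[5]+.2)); 
manip.goto_joints(q)
c=manip.camera_params("wrist"); im=manip.grab_frame("wrist"); cv2.imwrite("pics/w1.png",im[:,:,::-1])
np.save("w1.npy",c["T"]); s=manip.sense(); print(s["time_s"]-t0,s["joints"],s["eef_pos"])
E
```

```text
-180 -58 [-0.5769 -0.0658  1.6634 -0.      1.5441 -1.1354]
-180 -20 [-0.5769 -0.0658  1.6634 -0.      1.5441 -1.7986]
-180 10 [-0.5769 -0.0658  1.6634 -0.      1.5441 -2.3222]
-180 18 [-0.5769 -0.0658  1.6634 -0.      1.5441 -2.4618]
0 -58 [-0.5769 -0.0658  1.6634 -0.      1.5441  2.0062]
0 -20 [-0.5769 -0.0658  1.6634 -0.      1.5441  1.343 ]
0 10 [-0.5769 -0.0658  1.6634 -0.      1.5441  0.8194]
0 18 [-0.5769 -0.0658  1.6634 -0.      1.5441  0.6797]
2.7417 [-0.5757 -0.0657  1.6634  0.0002  1.5441 -1.1877] [ 0.4782 -0.1674  0.2899]
```

View pics/w1.png

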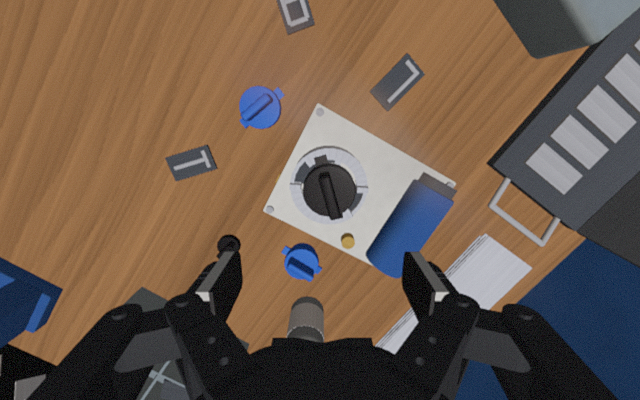

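The wrist view shows the cap at about (330,190) on the white tank, with the bar running roughly from (323,175) to (337,215). I'll crop and enlarge it.

```bash
python3 - <<'E'
import cv2
im=cv2.imread("pics/w1.png")[95:245,255:465]
cv2.imwrite("pics/w1c.png",cv2.resize(im,None,fx=3.8,fy=3.8,interpolation=cv2.INTER_CUBIC))
E
```

```text
(no output)
```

View pics/w1c.png

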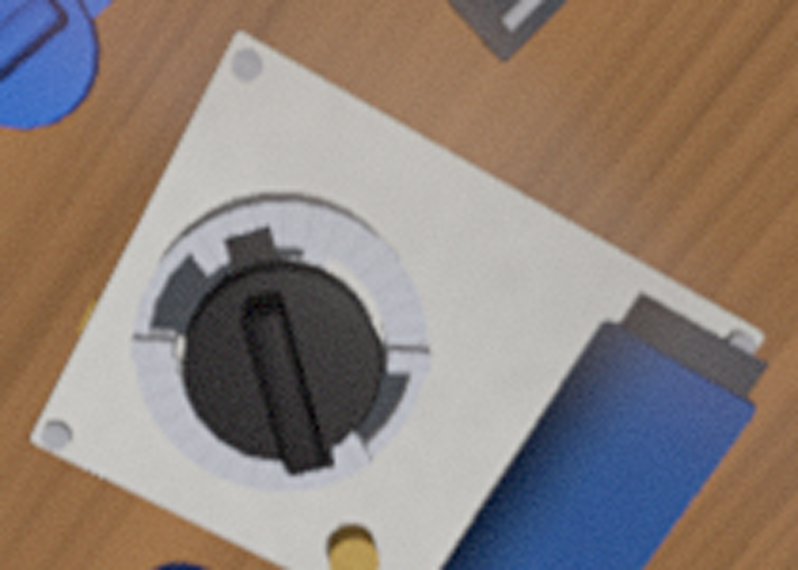

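```bash
python3 - <<'E'
from h import *
c=manip.camera_params("wrist"); c["T"]=np.load("w1.npy")
f=lambda u,z: onplane(c,np.array(u)/3.8+[255,95],z)
n=f((281,342),.146); b=f((284,361),.162)
print("neck",n,"r",[np.linalg.norm(f(u,.146)-n) for u in ((133,342),(430,342),(281,193),(281,490))])
print("body",b,"r",[np.linalg.norm(f(u,.162)-b) for u in ((183,361),(386,361))])
B=[f(u,.1895) for u in ((244,296),(283,293),(332,466),(291,474))]; print("bar",np.mean(B,0))
d=B[2]+B[3]-B[0]-B[1]; print("len",np.linalg.norm(d)/2,"wid",np.linalg.norm(B[0]-B[1]),"ang",np.degrees(np.arctan2(d[1],d[0])))
A=[f(u,.11) for u in ((238,32),(32,438),(765,335))]
for i in (1,2): e=A[i]-A[0]; print(np.linalg.norm(e),np.degrees(np.arctan2(e[1],e[0])))
# ear tip middle top-left and gap patches
print("ear",np.degrees(np.arctan2(*(f((247,235),.147)-b)[1::-1])))
for u in ((180,293),(385,410)): print("gap",np.degrees(np.arctan2(*(f(u,.135)-n)[1::-1])))
# project tank-origin offsets
E
```

```text
neck [ 0.4854 -0.1622  0.146 ] r [np.float64(0.04540370132810552), np.float64(0.0457161460803166), np.float64(0.04502582294644982), np.float64(0.04878545691268793)]
body [ 0.4868 -0.1634  0.162 ] r [np.float64(0.02956493341517287), np.float64(0.029860197893192022)]
bar [ 0.4866 -0.1626  0.1895]
len 0.050605500901520786 wid 0.010188373482817165 ang -39.71532385806925
0.15322662034187076 -83.45256818278696
0.20429653392542987 6.533548393671709
ear 142.4321117612089
gap -167.5221349332576
gap -1.5329897000139066
```

Sizes check out: neck radius 45–46 mm, body radius 30 mm, bar 50×10 mm, tank 153×204 mm. Tank x is at +6.5° and the cap at about −39.5°, so it sits 46° clockwise, inside the stated range. Next I grasp it and turn it backward.

```bash
cat >> h.py <<'E'
X,Y=.4864,-.1628
def go(a,z,line=False,v=.1):
    o=down(np.radians(a-180))
    (manip.line_to([X,Y,z],o,v) if line else manip.move_to([X,Y,z],o))
def rep(m=""):
    s=manip.sense(); x=R.from_quat(s["orientation"]).as_matrix()[:,0]
    print(m,round(s["time_s"],2),"pos",np.array(s["eef_pos"]),"yaw",round(np.degrees(np.arctan2(-x[1],-x[0])),1),"F",np.array(s["ft_force"]),"Mz",round(s["moment"][2],2),"w",round(s["width"],4))
E
python3 - <<'E'
from h import *
go(-39.5,.22); manip.gripper_to(.05); rep()
go(-39.5,.166,True,.08); rep("down")
manip.gripper_to(0.0,40); rep("grip")
for a in (-25,-10,6.5):
    go(a,.166+.00005*(a+39.5)); rep(a)
c=manip.camera_params("wrist"); cv2.imwrite("pics/w2.png",manip.grab_frame("wrist")[:,:,::-1])
print(proj(c,[X,Y,.15]))
E
```

```text
3.67 pos [ 0.4867 -0.1631  0.2208] yaw -39.5 F [-0.3581  0.5599  0.2706] Mz 0.02 w 0.0499
down 4.49 pos [ 0.4867 -0.163   0.1664] yaw -39.5 F [-0.1715 -0.5537  0.5024] Mz -0.03 w 0.05
grip 5.03 pos [ 0.4864 -0.1628  0.1661] yaw -39.5 F [-0.5068 -0.327  -0.073 ] Mz 0.01 w -0.0003
-25 5.38 pos [ 0.4864 -0.1628  0.1668] yaw -25.2 F [0.2125 0.3486 0.6165] Mz -0.03 w -0.0002
-10 5.73 pos [ 0.4864 -0.1628  0.1674] yaw -10.3 F [-0.2237 -0.3067 -0.4554] Mz 0.04 w -0.0
6.5 6.12 pos [ 0.4864 -0.1628  0.1683] yaw 6.2 F [ 0.3185 -0.1042 -0.0026] Mz 0.06 w 0.0001
[320.5651 225.2874]
```

The fingers closed on nothing (width 0), so I need to look.

View pics/w2.png

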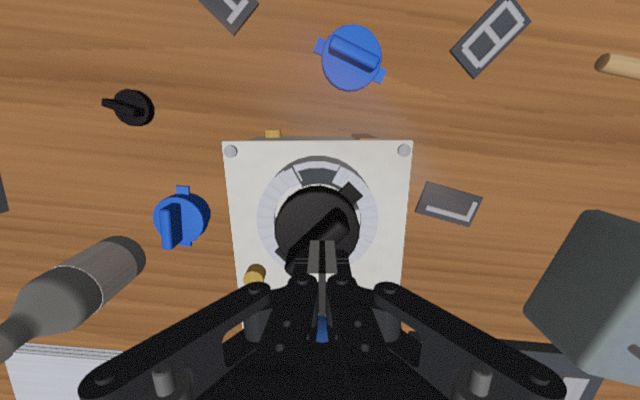

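```bash
python3 - <<'E'
from h import *
im=cv2.imread("pics/w2.png"); c=manip.camera_params("wrist")
k=5; o=np.array([255,150])
cr=cv2.resize(im[150:270,255:395],None,fx=k,fy=k,interpolation=cv2.INTER_CUBIC)
cr=cv2.convertScaleAbs(cr,alpha=1.6,beta=25)
a=np.radians(-39.5); u=np.array([np.cos(a),np.sin(a),0]); v=np.array([-u[1],u[0],0])
for z,col in ((.1895,(0,0,255)),(.1615,(0,255,0))):
    P=[np.array([X,Y,z])+s*.024*u+t*.006*v for s,t in ((1,1),(1,-1),(-1,-1),(-1,1))]
    cv2.polylines(cr,[np.int32([(proj(c,p)-o+.5)*k for p in P])],True,col,1)
print(proj(c,manip.sense()["eef_pos"]))
cv2.imwrite("pics/w2c.png",cr)
E
```

```text
[320.5036 235.6618]
```

View pics/w2c.png

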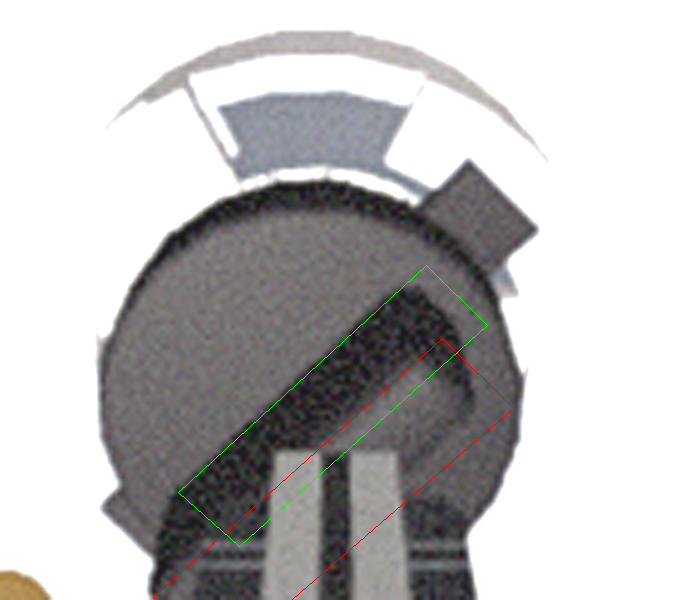

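```bash
python3 - <<'E'
from h import *
im=manip.grab_frame("side")[:,:,::-1]; c=manip.camera_params("side")
o=np.array([300,130]);k=5
cr=cv2.resize(im[130:250,300:455],None,fx=k,fy=k,interpolation=cv2.INTER_CUBIC); cr=cv2.convertScaleAbs(cr,alpha=1.5,beta=20)
pt=lambda p:tuple(int(q) for q in (proj(c,p)-o+.5)*k)
for z in (.146,.1615,.1895): cv2.circle(cr,pt([X,Y,z]),3,(0,0,255),-1)
cv2.drawMarker(cr,pt(manip.sense()["eef_pos"]),(0,255,0),0,15,1)
th=np.linspace(0,6.28,60)
cv2.polylines(cr,[np.int32([pt([X+.046*np.cos(t),Y+.046*np.sin(t),.146]) for t in th])],True,(255,0,0),1)
cv2.imwrite("pics/s2.png",cr)
E
```

```text
(no output)
```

View pics/s2.png

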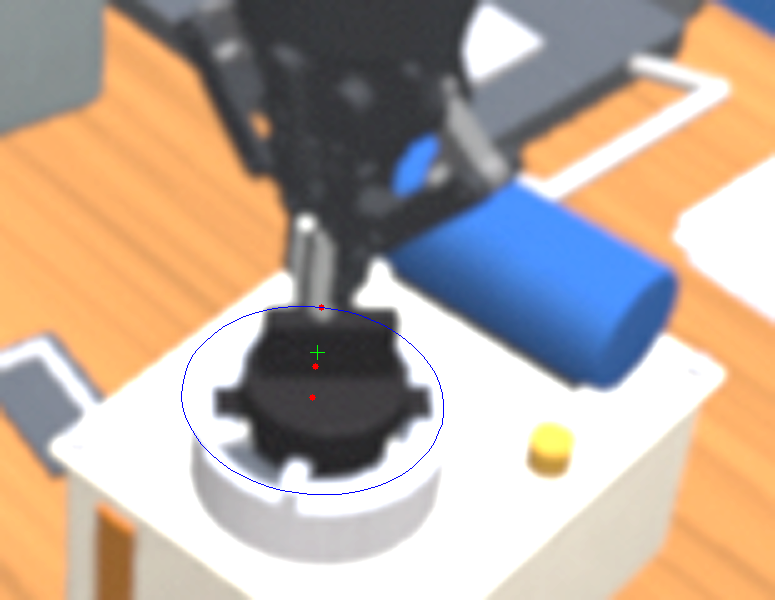

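```bash
python3 - <<'E'
from h import *
from scipy.optimize import least_squares
t=manip.camera_params("top"); s=manip.camera_params("side"); w2=manip.camera_params("wrist"); w1=dict(w2); w1["T"]=np.load("w1.npy")
f=lambda u:np.array(u)/3.8+[255,95]
g=lambda u:np.array(u)/5+[255,150]
h=lambda u:np.array(u)/5+[300,130]
def tri(name,obs):
    r=least_squares(lambda p:np.concatenate([proj(c,p)-u for c,u in obs]),[X,Y,.15]); print(name,r.x,r.fun)
ring=[(t,(384.5,177.5)),(s,h((317,421))),(w1,f((281,342)))]
tri("ring all",ring); tri("ring t,w",[ring[0],ring[2]]); tri("ring s,w",ring[1:])
# ear tips: mid of end edge, top face: (-x ear) w1 (247,235) w2?: right-top ear in w2 ; gap corner; tank corners
# near tank corners z=.11 : w1 (238,32) is near-left; (32,438) near-right
tri("cornerNL",[(t,(350,213)),(w1,f((238,32))),(w2,(223,142))]) if 0 else None
tri("cornerA w1,top",[(t,(350,213)),(w1,f((238,32)))]); tri("cornerB",[(t,(424,203)),(w1,f((32,438)))])
tri("cornerA w1,w2",[(w1,f((238,32))),(w2,(413,140))]); tri("cornerB w1,w2",[(w1,f((32,438))),(w2,(222,142))])
tri("body w1,w2",[(w1,f((284,361))),(w2,g((310,390)))])
E
```

```text
ring all [ 0.4871 -0.1655  0.1334] [-1.0286 -1.0745 -0.5629  0.3187 -0.6517  0.4604]
ring t,w [ 0.4937 -0.1717  0.0942] [ 0.0971 -0.1587 -0.0422 -0.1126]
ring s,w [ 0.4879 -0.1649  0.1329] [-0.5001  0.121   0.1265  0.3293]
cornerA w1,top [ 0.4212 -0.0953  0.0854] [-0.8307 -0.2024 -0.3986  0.3156]
cornerB [ 0.4389 -0.2523  0.0964] [ 0.6646 -1.0848 -0.2988 -0.7987]
cornerA w1,w2 [ 0.4213 -0.0951  0.1098] [-0.5064 -0.579  -0.2012  0.4722]
cornerB w1,w2 [ 0.4399 -0.2497  0.1051] [-0.0083  0.1668  0.0862 -0.0499]
body w1,w2 [ 0.4885 -0.1653  0.151 ] [-0.0445 -0.3351 -0.1658  0.134 ]
```

The images don't settle the height: the rim triangulates about 12 mm low, though the xy is consistent. I'll probe downward gently, watching the force.

```bash
sed -i 's/^X,Y=.*/X,Y=.4870,-.1642/' h.py; python3 - <<'E'
from h import *
manip.gripper_to(.04); rep()
go(6.5,.185,True); go(-39.5,.185); rep("back")
z=.172
go(-39.5,z,True); 
while z>.138:
    z-=.003; go(-39.5,z,True,.03); s=manip.sense(); print(round(z,4),s["eef_pos"][2],s["ft_force"],s["time_s"])
    if s["ft_force"][2]>4: break
E
```

```text
6.68 pos [ 0.4864 -0.1628  0.1683] yaw 6.5 F [-0.5544 -0.0207  0.2694] Mz -0.02 w 0.04
back 7.79 pos [ 0.4868 -0.1641  0.1846] yaw -39.4 F [-1.0122 -0.418   0.3762] Mz -0.03 w 0.04
0.169 0.16906532033306892 [0.7507 0.155  1.3933] 8.325
0.166 0.1658348960243442 [0.1901 0.2104 0.2065] 8.575
0.163 0.1627196618090649 [-0.0747 -0.2145  0.3546] 8.825
0.16 0.15972410833347947 [ 1.0151  0.9339 -0.9276] 9.075
0.157 0.1567083409577775 [-0.2636 -0.3096  0.3063] 9.325
0.154 0.153716467477934 [-0.1474 -0.0964  0.4669] 9.575
0.151 0.1507279126262236 [-0.228   0.5232 -0.2141] 9.825
0.148 0.14773164998376487 [ 0.1977 -0.6643  0.0191] 10.075
0.145 0.14473461446702116 [-0.362  -0.4629 -1.0879] 10.325
0.142 0.14171012276070347 [-0.4114  0.6232  0.2921] 10.575
0.139 0.13872696892725525 [ 0.0785 -0.5448 -0.4142] 10.825
0.136 0.1357359802233836 [ 0.2952 -0.2315 -0.2432] 11.075
```

```bash
python3 - <<'E'
from h import *
w=manip.grab_frame("wrist")[130:290,215:425,::-1]; s=manip.grab_frame("side")[130:250,300:455,::-1]
f=lambda i:cv2.convertScaleAbs(cv2.resize(i,(400,int(400*i.shape[0]/i.shape[1])),interpolation=cv2.INTER_CUBIC),alpha=1.5,beta=20)
a,b=f(w),f(s); h=min(len(a),len(b)); cv2.imwrite("pics/p8.png",np.hstack([a[:h],b[:h]]))
np.save("w8.npy",manip.camera_params("wrist")["T"])
E
```

```text
(no output)
```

View pics/p8.png

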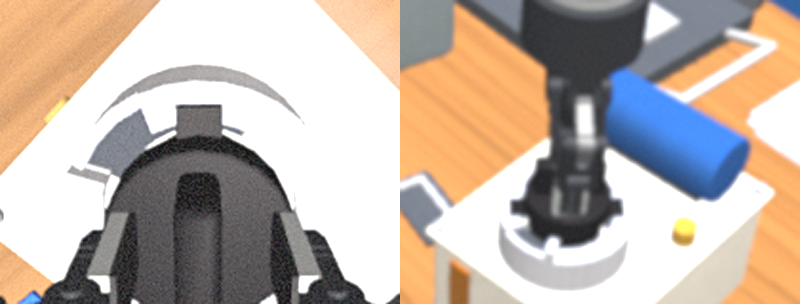

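The bar is cleanly straddled and there is still no contact. I'll close gently here.

```bash
python3 - <<'E'
from h import *
manip.gripper_to(0,30); rep("grip")
a=manip.grab_frame("wrist")[130:290,215:425,::-1]; s=manip.grab_frame("side")[130:250,300:455,::-1]
f=lambda i:cv2.convertScaleAbs(cv2.resize(i,(400,int(400*i.shape[0]/i.shape[1])),interpolation=cv2.INTER_CUBIC),alpha=1.7,beta=30)
a,b=f(a),f(s); h=min(len(a),len(b)); cv2.imwrite("pics/p9.png",np.hstack([a[:h],b[:h]]))
E
```

```text
grip 11.53 pos [ 0.4873 -0.1646  0.1365] yaw -39.5 F [-0.4931 -0.4247  3.9399] Mz -0.01 w 0.0114
```

View pics/p9.png

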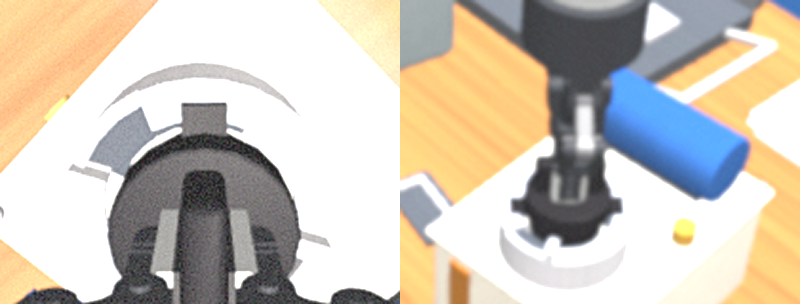

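It is gripped (width 11.4 mm), with the tips just touching the body top. The reported z is about 25 mm off relative to the cap, so I'll use relative heights from here. Now I turn it backward, following the climb.

```bash
python3 - <<'E'
from h import *
z0=.1368
for a in (-30,-20,-10,0,6.5):
    go(a,z0+.00005*(a+39.5)); rep(a)
manip.gripper_to(.024,30); manip.hold(.2); rep("open")
a=manip.grab_frame("wrist")[130:290,215:425,::-1]; s=manip.grab_frame("side")[130:250,300:455,::-1]
f=lambda i:cv2.convertScaleAbs(cv2.resize(i,(400,int(400*i.shape[0]/i.shape[1])),interpolation=cv2.INTER_CUBIC),alpha=1.7,beta=30)
a,b=f(a),f(s); h=min(len(a),len(b)); cv2.imwrite("pics/p10.png",np.hstack([a[:h],b[:h]]))
E
```

```text
-30 11.92 pos [ 0.4871 -0.1638  0.137 ] yaw -30.2 F [ 0.6675 -0.083   0.7591] Mz 0.09 w 0.0111
-20 12.21 pos [ 0.4869 -0.164   0.1375] yaw -20.3 F [ 0.1773  0.6806 -0.5013] Mz 0.01 w 0.0112
-10 12.5 pos [ 0.4868 -0.164   0.138 ] yaw -10.4 F [ 0.1445  0.3209 -0.9962] Mz 0.03 w 0.0114
0 12.79 pos [ 0.4868 -0.1641  0.1385] yaw -0.4 F [ 0.1939  0.1155 -1.6673] Mz 0.01 w 0.0115
6.5 13.04 pos [ 0.4869 -0.1642  0.139 ] yaw 6.1 F [-0.289   0.3624 -0.4028] Mz 0.0 w 0.0114
open 13.53 pos [ 0.487  -0.1642  0.1392] yaw 6.5 F [ 0.8184  0.0422 -0.6274] Mz -0.01 w 0.024
```

View pics/p10.png

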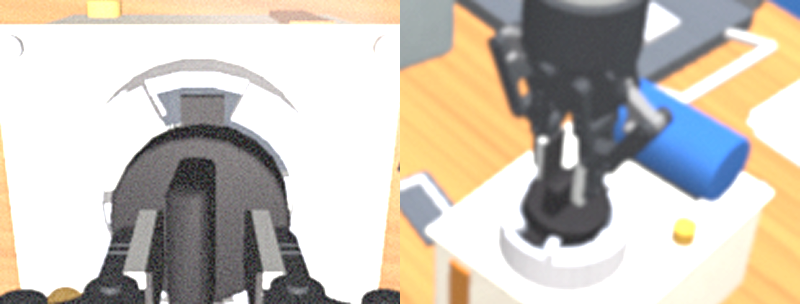

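The bar turned in line with the tank. The ear now sits inside the gap and the body looks about 6% smaller, which fits the ~11 mm drop. Next: lower the hand, regrip, and turn forward to the stop.

```bash
python3 - <<'E'
from h import *
z0=.1297
go(6.5,z0,True,.03); rep("low")
manip.gripper_to(0,30); rep("grip")
for a in (-5,-20,-35,-45,-51,-54,-56,-58,-60,-62):
    go(a,z0-.00005*(6.5-a)); manip.hold(.05); rep(a)
    if abs(manip.sense()["moment"][2])>.6: break
E
```

```text
low 14.09 pos [ 0.487  -0.1642  0.1295] yaw 6.5 F [ 0.1992 -0.2096  0.8953] Mz -0.01 w 0.024
grip 14.34 pos [ 0.4876 -0.1651  0.1306] yaw 6.5 F [ 0.6977 -2.1193  5.9058] Mz 0.03 w 0.0113
-5 14.7 pos [ 0.4875 -0.1646  0.1299] yaw -5.1 F [-2.3468 -1.1708  5.2095] Mz -0.17 w 0.0115
-20 15.11 pos [ 0.4848 -0.1658  0.129 ] yaw -20.0 F [-11.5138  -5.0451  10.3839] Mz 0.33 w 0.0117
-35 15.52 pos [ 0.4867 -0.1657  0.1282] yaw -35.1 F [-3.4291 -4.1842  5.4001] Mz -0.95 w 0.0114
```

```bash
cat >> h.py <<'E'
def snap(name):
    a=manip.grab_frame("wrist")[130:290,215:425,::-1]; s=manip.grab_frame("side")[150:250,320:420,::-1]
    f=lambda i:cv2.convertScaleAbs(cv2.resize(i,(400,int(400*i.shape[0]/i.shape[1])),interpolation=cv2.INTER_CUBIC),alpha=1.7,beta=30)
    a,b=f(a),f(s); h=min(len(a),len(b)); cv2.imwrite(name,np.hstack([a[:h],b[:h]]))
E
python3 - <<'E'
from h import *
manip.gripper_to(.026,30); rep("open"); snap("pics/p11.png")
E
```

```text
open 15.81 pos [ 0.4869 -0.164   0.1273] yaw -35.0 F [-0.6935 -0.4395  0.5365] Mz -0.01 w 0.0263
```

View pics/p11.png

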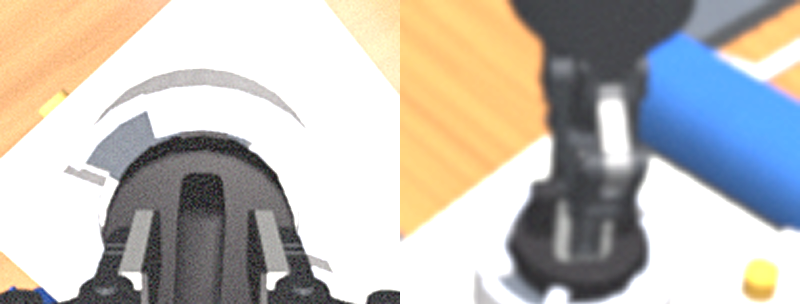

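The ear is gone from view, so it is under the lip, and the bar follows the hand at −35°. The moment was drag from pressing down, so I'll regrip 1 mm higher and continue.

```bash
python3 - <<'E'
from h import *
z0=.1309
go(-35,z0-.00005*41.5,True,.03)
manip.gripper_to(0,30); rep("grip")
for a in (-41,-47,-52,-55,-57,-59,-61):
    go(a,z0-.00005*(6.5-a)); manip.hold(.05); rep(a)
    if abs(manip.sense()["moment"][2])>(1.5 if a>-54 else .8): break
E
```

```text
grip 16.42 pos [ 0.4864 -0.1649  0.129 ] yaw -35.0 F [-4.3017 -3.2313  2.9143] Mz -0.43 w 0.012
-41 16.72 pos [ 0.4871 -0.1649  0.1293] yaw -40.8 F [-3.3705 -2.2357  6.1995] Mz 0.41 w 0.0114
-47 17.02 pos [ 0.4879 -0.1644  0.1288] yaw -46.9 F [ 0.0053 -1.5326  4.4839] Mz -0.89 w 0.0115
-52 17.32 pos [ 0.4876 -0.1644  0.1288] yaw -51.8 F [ 0.0915 -0.4299  6.8427] Mz -0.18 w 0.0116
-55 17.62 pos [ 0.4875 -0.1645  0.1288] yaw -54.6 F [-1.302  -0.5806  7.4691] Mz 0.89 w 0.0112
```

Resistance is now anticlockwise at about 61° from the gap, which is the stop region. One more nudge, then release, retreat and check.

```bash
python3 - <<'E'
from h import *
for a in (-57,-58.5):
    go(a,.1278); manip.hold(.1); rep(a)
    if abs(manip.sense()["moment"][2])>1.5: break
manip.gripper_to(.045,30); rep("open")
go(a,.20,True,.1); manip.hold(.2); rep("up")
np.save("w12.npy",manip.camera_params("wrist")["T"])
w=manip.grab_frame("wrist")[:,:,::-1]; cv2.imwrite("pics/w12.png",w)
cv2.imwrite("pics/p12.png",cv2.convertScaleAbs(cv2.resize(w[120:280,220:430],None,fx=3.7,fy=3.7,interpolation=cv2.INTER_CUBIC),alpha=1.4,beta=15))
E
```

```text
-57 17.97 pos [ 0.4875 -0.1646  0.1288] yaw -56.5 F [-1.2688 -1.7765  7.7047] Mz 1.41 w 0.0114
-58.5 18.32 pos [ 0.4874 -0.1652  0.1288] yaw -58.1 F [-1.2456 -2.9604  7.4872] Mz 0.79 w 0.0117
open 18.73 pos [ 0.4867 -0.1639  0.1273] yaw -58.5 F [-0.2708  0.6656 -0.3677] Mz 0.0 w 0.0449
up 19.81 pos [ 0.4866 -0.164   0.1992] yaw -58.5 F [ 0.9672  0.0412 -0.2285] Mz -0.01 w 0.0445
```

View pics/p12.png

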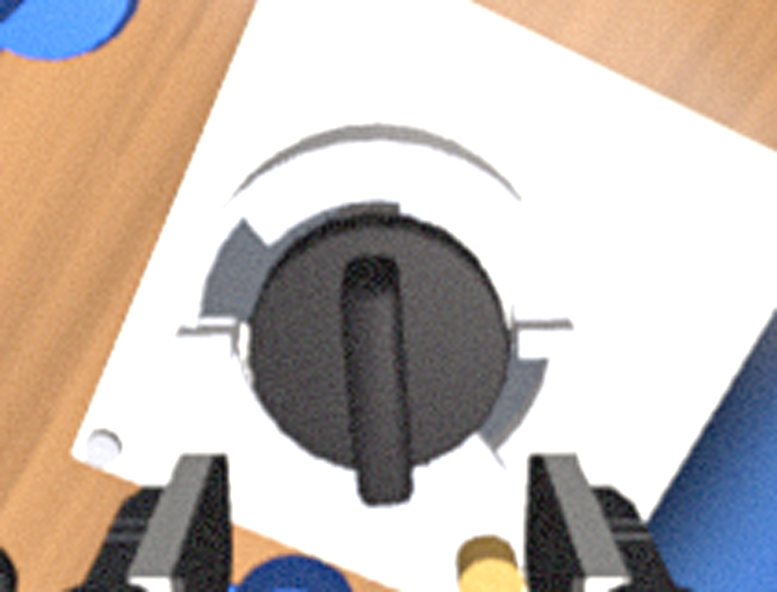

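The final view shows the cap centred in the neck, both ears hidden under the lips and the gaps empty. The bar is within about 4° of the hand's −58.5°, which puts it about 61–62° from the gap. The gripper is clear.

```bash
python3 - <<'E'
from h import *
manip.close_job(); rep("done")
E
```

```text
the job is handed in; nothing more can be done
the job is handed in; nothing more can be done
```

The cap is turned to its stop in the neck, released, and the job is handed in. The clock was at 19.8 s just before hand-in, against the 32 s limit. I got no verdict back.

**What I did:** I gripped the wing bar and turned the cap 46° anticlockwise into line with the tank. I loosened the grip so it dropped, then lowered the hand, regripped and turned it clockwise. At about 61–65° of hand angle from the gap, torque built to 1.4 N m and then eased as the bar slipped in the pads. I took that as the stop, then opened and backed off about 70 mm.

**Last checks:**
- **Final picture:** the cap looks centred and upright, with its ears hidden under the lips and the gaps empty. It stands about 61–62° clockwise of the gaps.
- **Drop into the gap:** one picture showed the ear in the gap and the body about 6% smaller, which fits an 11 mm drop. I did not measure its height directly.
- **Release:** after opening, the wrist force was back to about 1 N.

**What failed or disagreed:**
- **First grasp:** it closed on nothing, because the reported tool height was about 25 mm off relative to the cap. The camera heights also read low, by about 12 mm. I never found the cause; I found the right height by lowering gently and went on from there.
- **Forward turn:** the hand pressed down slightly and built up some side load (about 12 N sideways, nearly 1 N m). I stopped at −35°, regripped 1 mm higher and finished.

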